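# Pump up the glaze spray pot

## Task

Pump up the glaze spray pot: press its plunger knob all the way down and let it come all the way back up, again and again, until the brass pressure pin on the pot's shoulder stands fully out, with the whole black band at its foot showing. Only press the knob from above; do not touch the pin, and do not lift, shift or tip the pot. Leave the owl, the jar and the cup where they stand, and finish with the plunger let up.

Things in the scene. Friction and masses are not known exactly. Their poses are not given: they have to be found in the camera images.
- pot: The spray pot: a round aluminium tank, 120 mm across, on a foot 150 mm across, standing loose on the table, mass about 1.8 kg. Shoulder sloping in from 125 mm to 150 mm height, then a black pump body 62 mm across up to 180 mm and 44 mm across up to 195 mm. Origin: centre of its underside; z is up along the pump axis; the pressure pin stands 45 mm from the axis on the +x side, a small nozzle on the -x side (reaching 82 mm from the axis, 158 mm high).
- knob_top (a point): Centre of the flat top of the black plunger knob, on the pump axis; it moves with the plunger. The knob is a mushroom 48 mm across and 18 mm thick (flat top 38 mm across) on a 16 mm stem. Its top is 246 mm above the table when up and 216 mm when pressed fully down.
- plunger (a joint): How far the plunger is pressed down, in m: 0 up, 0.030 against its bottom stop. A spring pushes it up by itself: about 6 N to start it, 14 N at the bottom (up to about 3 N more when pressed quickly). Strokes must go right down and come right up to pump: one that ends more than 4 mm short of the bottom may not count.
- pin_tip (a point): Centre of the top end of the brass pressure pin, which is 12 mm across and slides straight up out of a steel collar (21 mm across, top 147 mm above the table). The tip is 150 mm above the table at pin value 0 and about 185 mm when fully out. A black band 5 mm long runs round the pin, lying 30.5 to 35.5 mm below its tip; the pin is fully out when the whole band is above the collar.
- pin (a joint): How far the pin has risen, in m: 0 to about 0.035; fully out above 0.0325. It starts between 0 and 0.014. Each full stroke of the plunger raises it about 7 mm (the first stroke 4 to 12 mm), and it stays up by friction when the plunger comes back. Three to five full strokes are needed; once it is out, more strokes change nothing.
- owl: Bystander: a bisque clay owl figure, 54 mm wide, 75 mm tall, loose, about 130 to 200 mm from the pot's axis. Origin: centre of its underside.
- jar: Bystander: a closed glass jar, 54 mm wide, 65 mm tall, loose, about 130 to 200 mm from the pot's axis. Origin: centre of its underside.
- cup: Bystander: a small blue glazed cup, 58 mm wide, 75 mm tall, loose, about 130 to 200 mm from the pot's axis. Origin: centre of its underside.
Mind the look-alikes: they are no part of the job. Several things look just like the pot: the one meant starts farthest to the robot's right.

How it is judged:
By the outcome, as a careful person would: the job done as asked, in the order asked, and still so for the second after the job is handed in, with the robot touching nothing.
It also fails if it takes over 51 s, if anything falls off the work surface, if the arm or the gripper's body presses on something with over 40 N, if the wrist force passes 120 N, or if a joint passes its speed limit or range.

## Robot

A 6-joint arm with a two-finger parallel gripper is mounted at the origin on the work surface. World frame = base frame: x ahead of the robot, y to its left, z up, the work surface at z = 0. Lengths are in m, angles in degrees, forces in N, time in s.
With the tool pointing down it reaches from about 0.4 to 0.825 m from the base axis. Payload 7 kg.
Tool frame: the origin (TCP) lies on the centre line of the jaws, within the pads' length; the fingertips stand 11 mm ahead of it and the grasp point (between the pads) lies 8 mm behind it; z points along the fingers, y is the line along which they close (so a half turn about z gives the same grasp; the last joint's range is limited). The gripper opens to 88 mm and grips with 3 to 60 N. Pads are 19 mm wide; open, the fingers measure 130 mm over their backs; the gripper's body (78 mm by 193 mm) begins 47 mm behind the grasp point.
Start: joints at [80.334, 20.546, 0.682, 0, -70.136, -16.507], TCP at [0.298, 0.606, 0.238] pointing down, gripper open.
Joint ranges: [-176.03, 176.03], [-82.01, 121.73], [-58.28, 71.71], [-173.87, 95.51], [-174.79, -0.11], [-173.66, 173.66]. Speed limits (degrees/s): [136.94, 136.94, 172.46, 180, 180, 180].

## Interface

Orientations are given as [roll, pitch, yaw] about the fixed x, y, z axes, in that order (R = Rz(yaw) Ry(pitch) Rx(roll)).
In Python, from plant import r, capture, camera_model, job gives the robot as it stands.
- The arm moves only by the tool drive_tool, never from a script. Its argument "increments" is a list that holds one entry, the list of rows, each a list of 5 numbers: the gripper's target within -1 to 1 (fully open at 1, half-way at 0, shut at -1), then the shift along the tool's x, y, z scaled (see below), then the turn about the tool's z scaled (see below). In form: [[[gripper, tx, ty, tz, roll], ...]]. A call has 1 to 5 rows; each row is the pose to reach, as a shift and turn from the pose commanded when the call began, along the tool's axes at that moment, turning the shorter way round; what a row does not reach only later rows make up. The controller multiplies each number of a shift by 120 mm and each number of a turn by 360 degrees. A row lasts 1/8 s, in which the tool goes at most 62.5 mm and 10.7 degrees, less where a joint would pass 70% of its speed; a pose out of reach is approached as far as the arm can. A call with a number of a shift or a turn outside -1 to 1 is refused whole. A call with a gripper value outside its range is refused whole. The fingers move at their own pace and stop on an object; "squeeze" is the grip in N (left out, the last holds). Time passes only in rows, so rows that repeat a pose let the fingers close. It gives the time, the measured TCP pose, the force, the opening and the grip force at its end, in the units of the state.
- r.get_state(): the state, without advancing time (a new reading comes with each control period).
- capture(name): name is "side" or "top"; returns the picture (480x640x3 uint8, red, green, blue); there is no depth.
- camera_model(name): a dict with "camera_matrix" (3x3 intrinsics, pixels), "rvec" (rotation vector, rad) and "tvec" (3), from world to camera coordinates, as OpenCV has them. Camera axes: x right, y down, z forward; pixel columns grow to the right and rows downward; lengths in m; the calibration is good to about 2 mm. A picture is of the moment at which its call begins. camera_model takes no time and is no camera call.
- job.close_job(): hands the job in; it is judged then, once.
The state is a dict: "time_s": time; "joints": joint angles; "qd": joint speeds; "joint_torque": joint torques, N m; "tcp_pos": TCP position; "eef_rot": TCP orientation; "contact_force": force on the tool from outside, world axes, zero at the start; "moment": the same for the moment, N m; "gripper_width": finger opening in m; "gripper_force": force on a finger pad.
Only numpy, scipy, OpenCV 4.12 (cv2) and the standard library are available. Lean on these libraries where they do the work, as an engineer would, in place of code of your own. Each camera call takes 0.05 s, during which the arm holds its last target. There are 200 camera calls.

## Working session

There is one attempt and no reset: what is moved stays moved. The work goes in short steps, Python scripts to look and compute and a tool call to move; the robot and the scene stay as the last step left them, time stands still between calls to the robot, and variables do not carry over. Pictures are saved under pics/ and viewed, at most 10 in all, crops included, and the job is handed in when it is done.

Besides the shell and the picture viewer there is one more tool, called after "Emit:" as name([rows], argument=value, ...), one row to a line, values as JSON. drive_tool: Moves the arm, as the interface text tells. Its arguments: {"type":"object","properties":{"increments":{"type":"array"},"squeeze":{"type":"number"}},"required":["increments"]}

```bash
mkdir -p pics; python3 - <<'E'
from plant import r,capture,camera_model
import cv2,numpy as np
for n in("side","top"):
    im=capture(n); cv2.imwrite(f"pics/{n}0.png",im[...,::-1])
    m=camera_model(n);R=cv2.Rodrigues(np.array(m["rvec"]))[0];print(n,np.array(m["camera_matrix"]).round(1).tolist(),(-R.T@np.array(m["tvec"]).ravel()).round(3),R.round(2).tolist())
s=r.get_state();print(s)
E
```

```text
side [[438.7, 0.0, 313.8], [0.0, 438.7, 238.7], [0.0, 0.0, 1.0]] [-0.073  0.104  0.656] [[-0.09, -1.0, -0.02], [-0.63, 0.07, -0.78], [0.78, -0.05, -0.63]]
top [[451.9, 0.0, 319.7], [0.0, 451.9, 241.9], [0.0, 0.0, 1.0]] [0.474 0.063 1.007] [[0.02, -1.0, 0.01], [-1.0, -0.02, -0.06], [0.06, -0.01, -1.0]]
{'time_s': 0.1, 'joints': array([ 8.03337391e+01,  2.05876659e+01,  6.38952466e-01, -1.80575325e-02,
       -7.01350479e+01, -1.65048319e+01]), 'qd': array([ 0.03718559, -0.06790925,  0.1695064 ,  0.09254514,  0.07685885,
        0.08760391]), 'joint_torque': array([-1.61674579e-03, -5.84163022e+01,  2.93753564e+01,  7.01573387e+00,
        1.01985087e-02, -5.76205434e-05]), 'tcp_pos': array([0.29756857, 0.60540355, 0.23671103]), 'eef_rot': array([ 1.79914867e+02, -7.52187425e-03, -2.61772357e+01]), 'contact_force': array([-0.73235674,  0.62024824,  0.37231849]), 'moment': array([-0.05187575,  0.03128927, -0.02168052]), 'gripper_force': 0.0, 'gripper_width': 0.08744479183268962}
```

View pics/side0.png

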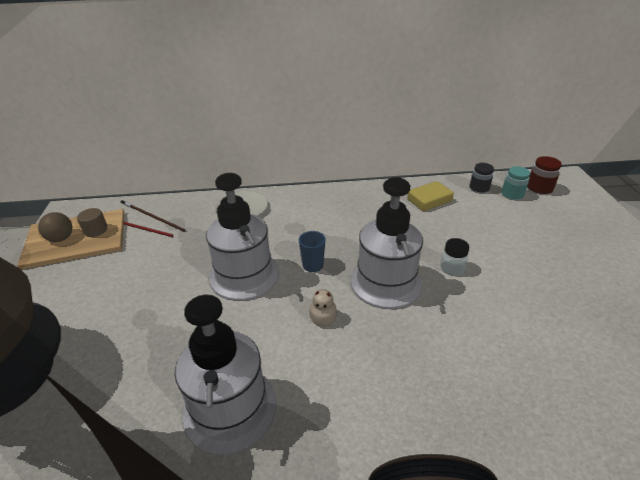

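View pics/top0.png

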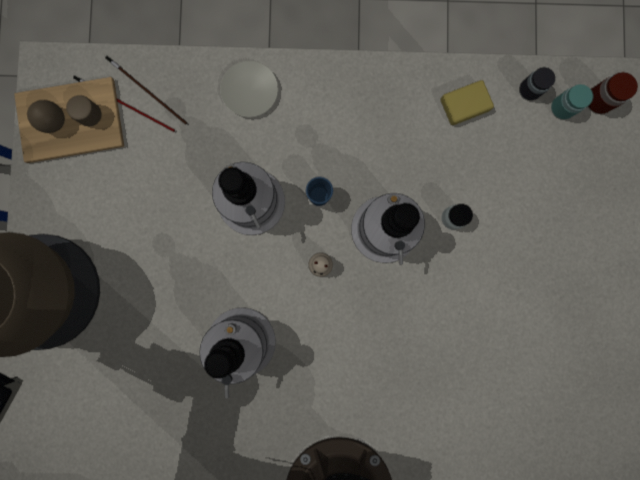

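Both views show three look-alike pots, with knobs at side (229,181), (204,310) and (397,186), or top (237,183), (224,357) and (401,219). The robot's right is -y, which is image right, so the one meant is at side (397,186) / top (401,219). The owl (320,264), cup (319,190) and jar (460,215) in the top view are its neighbours.

```bash
cat > h.py <<'E'
import cv2,numpy as np
from plant import r,capture,camera_model
def ray(n,p):
    m=camera_model(n);R=cv2.Rodrigues(np.array(m["rvec"]))[0];t=np.array(m["tvec"]).ravel()
    d=R.T@np.linalg.inv(np.array(m["camera_matrix"]))@np.array([*p,1.]);return -R.T@t,d
def onz(n,p,z):
    o,d=ray(n,p);return o+d*(z-o[2])/d[2]
def px(n,P):
    m=camera_model(n);return cv2.projectPoints(np.array([P],float),np.array(m["rvec"]),np.array(m["tvec"]),np.array(m["camera_matrix"]),None)[0].ravel()
E
python3 - <<'E'
from h import *
S=cv2.imread("pics/side0.png");T=cv2.imread("pics/top0.png")
a=cv2.resize(S[165:315,335:485],(590,590),interpolation=cv2.INTER_CUBIC);b=cv2.resize(T[180:270,345:435],(590,590),interpolation=cv2.INTER_CUBIC)
o=np.hstack([a,b])[:, :]; o=cv2.resize(np.clip(o*1.6,0,255).astype(np.uint8),(800,400)); cv2.imwrite("pics/crop1.png",o)
print("side knob z.246",onz("side",(397,186),.246),"top",onz("top",(401,219),.246))
g=T[180:270,345:435].max(2); m=(g<60).astype(np.uint8)
for c in cv2.findContours(m,0,1)[0]:
    if cv2.contourArea(c)>30: print("T",cv2.boundingRect(c),cv2.contourArea(c))
print("pin",onz("top",(393,198),.15))
for n,p in(("cup",(319,190)),("owl",(320,264)),("jar",(460,215))):print(n,onz("top",p,.07))
E
```

```text
side knob z.246 [ 0.55940479 -0.0875517   0.246     ] top [ 0.56466057 -0.08047019  0.246     ]
T (50, 61, 10, 9) 62.0
T (14, 45, 37, 31) 72.5
T (36, 23, 39, 36) 1008.0
pin [ 0.61613394 -0.082825    0.15      ]
cup [0.64253954 0.0587684  0.07      ]
owl [0.48798863 0.05322591 0.07      ]
jar [ 0.59691982 -0.23722481  0.07      ]
```

View pics/crop1.png

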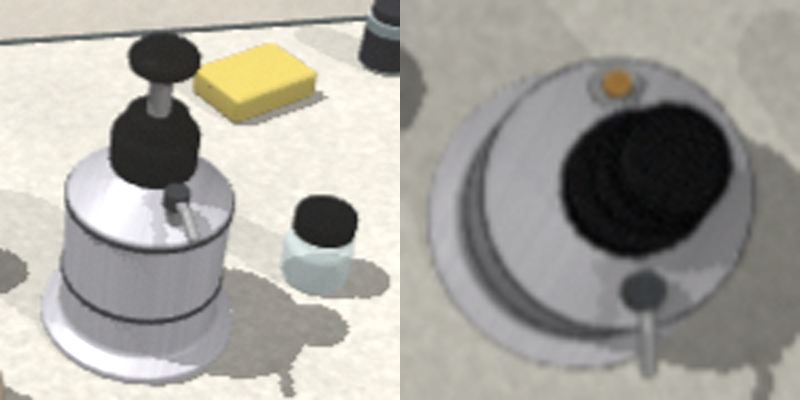

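The crop confirms the chosen pot. Its knob top is at side (397,185) and its rim circle is centred near top (406,217). The pin at top (394,199) is nearly down, and the nozzle faces the robot. I'll lift and head over while closing the fingers.

```bash
python3 - <<'E'
from h import *
print(onz("side",(397,185),.246),onz("top",(405.7,217.2),.240))
a,b=onz("top",(393.8,198.9),.152),onz("top",(400.8,263.3),.158)
print("pin",a,"noz",b,"axis",a+(b-a)*45/127)
E
```

```text
[ 0.56257108 -0.08830643  0.246     ] [ 0.56865641 -0.08961586  0.24      ]
pin [ 0.6141064  -0.08403489  0.152     ] noz [ 0.49142287 -0.09763703  0.158     ] axis [ 0.57063586 -0.08885455  0.15412598]
```

Emit:
drive_tool([
  [[-1, 0, 0, -0.55, 0], [-1, 0.4, 0.4, -0.55, 0], [-1, 0.9, 0.84, -0.55, 0], [-1, 0.9, 0.84, -0.55, 0]],
], squeeze=20)

```text
time_s: 0.6
tcp_pos: [0.3509, 0.4649, 0.304]
eef_rot: [-180.0, 0.0, -26.3]
contact_force: [-0.3, -0.9, -0.3]
gripper_width: 0.0533
gripper_force: 0.0
```

Emit:
drive_tool([
  [[-1, 0.9, 0.84, 0, 0], [-1, 0.9, 0.84, 0, 0], [-1, 0.9, 0.84, 0, 0]],
])

```text
time_s: 0.98
tcp_pos: [0.4032, 0.3271, 0.3037]
eef_rot: [-180.0, 0.0, -26.3]
contact_force: [0.3, 1.5, 0.2]
gripper_width: 0.0232
gripper_force: 0.0
```

Emit:
drive_tool([
  [[-1, 0.9, 0.84, 0, 0], [-1, 0.9, 0.84, 0, 0], [-1, 0.9, 0.84, 0, 0]],
])

```text
time_s: 1.35
tcp_pos: [0.4557, 0.1894, 0.3035]
eef_rot: [180.0, 0.0, -26.3]
contact_force: [0.6, 0.5, 0.4]
gripper_width: 0.0007
gripper_force: 0.0
```

Emit:
drive_tool([
  [[-1, 0.9, 0.84, 0, 0], [-1, 0.9, 0.84, 0, 0], [-1, 0.9, 0.84, 0, 0], [-1, 0.9, 0.84, 0, 0]],
])

```text
time_s: 1.85
tcp_pos: [0.5081, 0.0524, 0.303]
eef_rot: [180.0, 0.0, -26.3]
contact_force: [-0.2, 0.6, -1.1]
gripper_width: 0.0
gripper_force: 0.0
```

Emit:
drive_tool([
  [[-1, 0.97, 0.835, 0, 0], [-1, 0.97, 0.835, 0, 0], [-1, 0.97, 0.835, 0, 0], [-1, 0.97, 0.835, 0.25, 0], [-1, 0.97, 0.835, 0.25, 0]],
])

```text
time_s: 2.48
tcp_pos: [0.5668, -0.0871, 0.2711]
eef_rot: [179.9, 0.3, -26.2]
contact_force: [-0.5, -0.2, -0.1]
gripper_width: 0.0005
gripper_force: 0.0
```

```bash
python3 - <<'E'
from h import *
a,b=capture("side"),capture("top")
a=cv2.resize(a[120:320,300:500,::-1],(400,400),interpolation=2);b=cv2.resize(b[120:320,300:500,::-1],(400,400),interpolation=2)
cv2.imwrite("pics/c2.png",np.clip(np.hstack([a,b])*1.5,0,255))
p=r.get_state()["tcp_pos"]; print(p,px("side",p+[0,0,-.011]),px("side",[.568,-.089,.246]))
E
```

```text
[ 0.56816578 -0.08701192  0.27405613] [396.45707699 174.86904794] [396.66110496 183.3231964 ][ WARN:0@3.397] global loadsave.cpp:1063 imwrite_ Unsupported depth image for selected encoder is fallbacked to CV_8U.
```

View pics/c2.png

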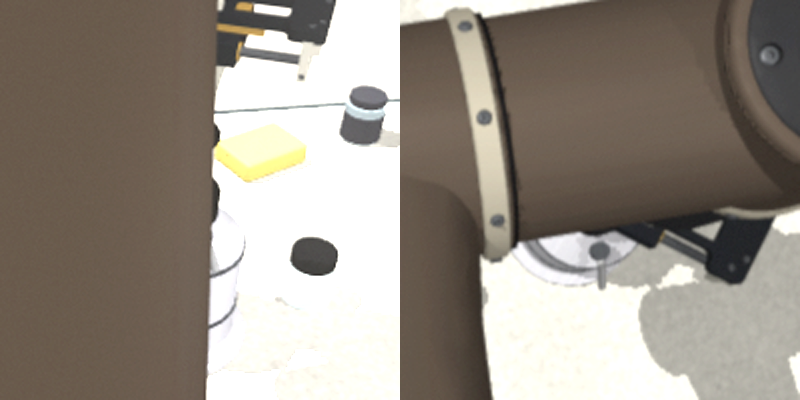

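The arm hides the knob in both views: the side view shows only its edge at (408,187), and the pot is still. I'll feel the knob by force instead, going down in stages.

Emit:
drive_tool([
  [[-1, 0, 0, 0.1, 0], [-1, 0, 0, 0.18, 0], [-1, 0, 0, 0.18, 0]],
])

```text
time_s: 2.95
tcp_pos: [0.5684, -0.0872, 0.2523]
eef_rot: [-179.9, -0.1, -26.1]
contact_force: [-2.0, 3.6, 7.3]
gripper_width: 0.0008
gripper_force: 3.3
```

Emit:
drive_tool([
  [[-1, 0, 0, 0.08, 0], [-1, 0, 0, 0.15, 0], [-1, 0, 0, 0.15, 0]],
])

```text
time_s: 3.32
tcp_pos: [0.5684, -0.0872, 0.2352]
eef_rot: [-179.9, -0.1, -26.1]
contact_force: [-4.0, 4.2, 11.3]
gripper_width: 0.0004
gripper_force: 5.5
```

Emit:
drive_tool([
  [[-1, 0, 0, 0.06, 0], [-1, 0, 0, 0.08, 0], [-1, 0, 0, 0.08, 0]],
])

```text
time_s: 3.7
tcp_pos: [0.5685, -0.0873, 0.2272]
eef_rot: [-179.9, -0.2, -26.1]
contact_force: [-6.4, 6.1, 17.3]
gripper_width: 0.0003
gripper_force: 9.1
```

```bash
python3 - <<'E'
from h import *
s=r.get_state();print(s["contact_force"],s["moment"],s["tcp_pos"],s["eef_rot"])
E
```

```text
[-6.41058024  6.06235305 17.26977579] [2.2255953  2.36941088 0.00676319] [ 0.56846418 -0.08726498  0.22723837] [-1.79900519e+02 -1.62259751e-01 -2.61026063e+01]
```

Emit:
drive_tool([
  [[-1, 0, 0, 0.03, 0], [-1, 0, 0, 0.03, 0]],
])

```text
time_s: 3.95
tcp_pos: [0.5689, -0.0875, 0.2271]
eef_rot: [-179.9, -0.3, -26.1]
contact_force: [-14.6, 9.1, 37.8]
gripper_width: 0.0003
gripper_force: 19.5
```

Emit:
drive_tool([
  [[-1, 0, 0, -0.2, 0], [-1, 0, 0, -0.4, 0], [-1, 0, 0, -0.48, 0], [-1, 0, 0, -0.48, 0], [-1, 0, 0, -0.48, 0]],
])

```text
time_s: 4.58
tcp_pos: [0.5673, -0.0879, 0.277]
eef_rot: [180.0, 0.1, -26.2]
contact_force: [0.1, -0.5, 0.4]
gripper_width: 0.0005
gripper_force: 0.0
```

```bash
python3 - <<'E'
from h import *
s=r.get_state();print(s["contact_force"],s["moment"],s["tcp_pos"],s["eef_rot"])
E
```

```text
[ 0.10976235 -0.45523996  0.36288005] [-0.02020121 -0.00393971  0.03881816] [ 0.56730459 -0.0879108   0.27703007] [ 1.79951166e+02  1.00078704e-01 -2.61843784e+01]
```

Emit:
drive_tool([
  [[-1, 0, 0, 0.17, 0], [-1, -0.004, -0.001, 0.26, 0], [-1, -0.008, -0.003, 0.36, 0], [-1, -0.012, -0.004, 0.45, 0], [-1, -0.012, -0.004, 0.455, 0]],
])

```text
time_s: 5.2
tcp_pos: [0.5683, -0.0879, 0.2272]
eef_rot: [180.0, -0.3, -26.1]
contact_force: [-4.8, -1.1, 24.6]
gripper_width: 0.0006
gripper_force: 12.1
```

Emit:
drive_tool([
  [[-1, 0, 0, 0, 0], [-1, 0, 0, 0.003, 0]],
])

```text
time_s: 5.45
tcp_pos: [0.5683, -0.0879, 0.2271]
eef_rot: [-180.0, -0.3, -26.1]
contact_force: [-4.5, -0.7, 24.7]
gripper_width: 0.0004
gripper_force: 12.5
```

Emit:
drive_tool([
  [[-1, 0.004, 0.001, -0.15, 0], [-1, 0.01, 0.003, -0.32, 0], [-1, 0.012, 0.004, -0.458, 0], [-1, 0.012, 0.004, -0.458, 0], [-1, 0.012, 0.004, -0.458, 0]],
])

```text
time_s: 6.08
tcp_pos: [0.5673, -0.0878, 0.2771]
eef_rot: [180.0, 0.1, -26.2]
contact_force: [0.5, 0.9, -0.9]
gripper_width: 0.0004
gripper_force: 0.0
```

Emit:
drive_tool([
  [[-1, 0.37, 0.75, 0, 0], [-1, 0.37, 0.75, 0, 0], [-1, 0.37, 0.75, 0, 0]],
])

```text
time_s: 6.45
tcp_pos: [0.5672, -0.1903, 0.2766]
eef_rot: [179.9, 0.1, -26.3]
contact_force: [-0.2, 1.2, -0.3]
gripper_width: 0.0007
gripper_force: 0.0
```

Emit:
drive_tool([
  [[-1, 0.37, 0.75, 0, 0], [-1, 0.37, 0.75, 0, 0], [-1, 0.37, 0.75, 0, 0]],
])

```text
time_s: 6.82
tcp_pos: [0.5676, -0.2901, 0.2766]
eef_rot: [180.0, 0.1, -26.3]
contact_force: [-0.2, 0.4, 0.1]
gripper_width: 0.0004
gripper_force: 0.0
```

```bash
cat > look.py <<'E'
import sys
from h import *
k=sys.argv[1]
a,b=capture("side"),capture("top")
cv2.imwrite(f"pics/s{k}.png",a[...,::-1]);cv2.imwrite(f"pics/t{k}.png",b[...,::-1])
a=cv2.resize(a[165:315,335:485,::-1],(400,400),interpolation=2);b=cv2.resize(b[180:270,345:435,::-1],(400,400),interpolation=2)
cv2.imwrite(f"pics/c{k}.png",np.clip(np.hstack([a,b])*1.6,0,255).astype(np.uint8))
E
python3 look.py 3
```

```text
(no output)
```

View pics/c3.png

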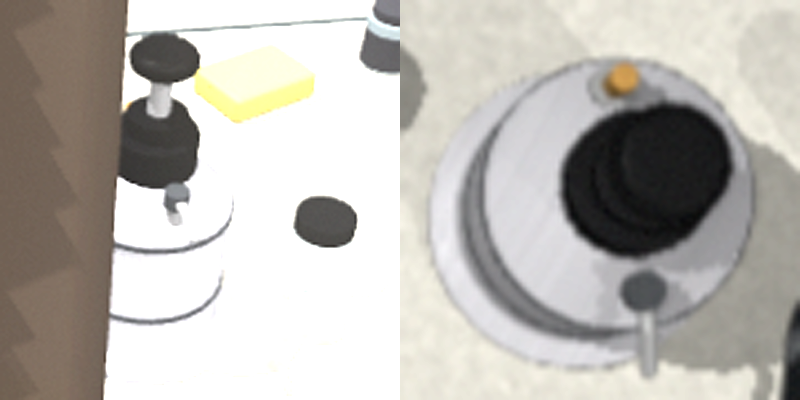

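The side crop (127,107 brass glimpse) and the top crop show the pot unmoved and the knob back up. The pin tip has moved from crop (617,84) to (623,76), so it has risen partway. I'll go back for more strokes.

Emit:
drive_tool([
  [[-1, -0.37, -0.75, 0, 0], [-1, -0.37, -0.75, 0, 0], [-1, -0.37, -0.75, 0, 0]],
])

```text
time_s: 7.3
tcp_pos: [0.5681, -0.1847, 0.2787]
eef_rot: [-180.0, -0.0, -25.9]
contact_force: [0.1, -0.4, -0.8]
gripper_width: 0.0005
gripper_force: 0.0
```

Emit:
drive_tool([
  [[-1, -0.37, -0.75, 0, 0], [-1, -0.37, -0.75, 0, 0], [-1, -0.37, -0.75, 0, 0], [-1, -0.37, -0.75, 0, 0]],
])

```text
time_s: 7.8
tcp_pos: [0.5678, -0.0877, 0.2784]
eef_rot: [180.0, -0.0, -26.1]
contact_force: [0.6, -0.5, 0.5]
gripper_width: 0.0003
gripper_force: 0.0
```

Emit:
drive_tool([
  [[-1, 0, 0, 0.17, 0], [-1, -0.005, 0, 0.26, 0], [-1, -0.011, -0.001, 0.36, 0], [-1, -0.018, -0.001, 0.45, 0], [-1, -0.018, -0.001, 0.452, 0]],
])

```text
time_s: 8.43
tcp_pos: [0.5684, -0.0885, 0.2274]
eef_rot: [-179.9, -0.4, -26.2]
contact_force: [1.8, -2.1, 13.2]
gripper_width: 0.0004
gripper_force: 6.7
```

Emit:
drive_tool([
  [[-1, 0, 0, 0, 0], [-1, 0.005, 0, -0.15, 0], [-1, 0.016, 0.001, -0.32, 0], [-1, 0.018, 0.001, -0.452, 0], [-1, 0.018, 0.001, -0.452, 0]],
])

```text
time_s: 9.05
tcp_pos: [0.5681, -0.0883, 0.2791]
eef_rot: [-180.0, -0.1, -26.2]
contact_force: [-0.5, 0.2, -0.3]
gripper_width: 0.0004
gripper_force: 0.0
```

Emit:
drive_tool([
  [[-1, 0, 0, 0, 0], [-1, 0, 0, 0, 0]],
])

```text
time_s: 9.3
tcp_pos: [0.5674, -0.0879, 0.2773]
eef_rot: [179.9, 0.1, -26.2]
contact_force: [0.4, -0.1, -0.3]
gripper_width: 0.0003
gripper_force: 0.0
```

Emit:
drive_tool([
  [[-1, 0, 0, 0.17, 0], [-1, -0.005, 0, 0.26, 0], [-1, -0.011, -0.001, 0.36, 0], [-1, -0.018, -0.001, 0.45, 0], [-1, -0.018, -0.001, 0.452, 0]],
])

```text
time_s: 9.93
tcp_pos: [0.5683, -0.0877, 0.2272]
eef_rot: [-180.0, -0.4, -26.1]
contact_force: [1.6, -2.9, 16.4]
gripper_width: 0.0001
gripper_force: 8.2
```

Emit:
drive_tool([
  [[-1, 0, 0, 0, 0], [-1, 0.005, 0, -0.15, 0], [-1, 0.016, 0.001, -0.32, 0], [-1, 0.018, 0.001, -0.452, 0], [-1, 0.018, 0.001, -0.452, 0]],
])

```text
time_s: 10.55
tcp_pos: [0.5681, -0.0878, 0.2789]
eef_rot: [-180.0, -0.0, -26.2]
contact_force: [0.1, -0.7, 0.0]
gripper_width: 0.0004
gripper_force: 0.0
```

Emit:
drive_tool([
  [[-1, 0, 0, 0, 0], [-1, 0, 0, 0, 0]],
])

```text
time_s: 10.8
tcp_pos: [0.5674, -0.0879, 0.2773]
eef_rot: [179.9, 0.1, -26.2]
contact_force: [-0.5, 1.3, -0.3]
gripper_width: 0.0005
gripper_force: 0.0
```

Emit:
drive_tool([
  [[-1, 0, 0, 0.17, 0], [-1, -0.005, 0, 0.26, 0], [-1, -0.011, -0.001, 0.36, 0], [-1, -0.018, -0.001, 0.45, 0], [-1, -0.018, -0.001, 0.452, 0]],
])

```text
time_s: 11.42
tcp_pos: [0.5683, -0.0877, 0.2272]
eef_rot: [-180.0, -0.4, -26.1]
contact_force: [0.9, -3.1, 16.5]
gripper_width: 0.0003
gripper_force: 8.3
```

Emit:
drive_tool([
  [[-1, 0, 0, 0, 0], [-1, 0.005, 0, -0.15, 0], [-1, 0.016, 0.001, -0.32, 0], [-1, 0.018, 0.001, -0.452, 0], [-1, 0.018, 0.001, -0.452, 0]],
])

```text
time_s: 12.05
tcp_pos: [0.5681, -0.0878, 0.2789]
eef_rot: [-180.0, -0.0, -26.2]
contact_force: [0.6, -0.1, -0.5]
gripper_width: 0.0003
gripper_force: 0.0
```

Five strokes are done. I'll step aside, further this time, and look.

Emit:
drive_tool([
  [[-1, 0.44, 0.9, 0, 0], [-1, 0.44, 0.9, 0, 0], [-1, 0.44, 0.9, 0, 0]],
])

```text
time_s: 12.42
tcp_pos: [0.5665, -0.2111, 0.2763]
eef_rot: [179.9, 0.2, -26.4]
contact_force: [-0.3, 0.9, -0.3]
gripper_width: 0.0007
gripper_force: 0.0
```

Emit:
drive_tool([
  [[-1, 0.44, 0.9, 0, 0], [-1, 0.44, 0.9, 0, 0], [-1, 0.44, 0.9, 0, 0]],
])

```text
time_s: 12.8
tcp_pos: [0.5664, -0.3308, 0.276]
eef_rot: [180.0, 0.2, -26.4]
contact_force: [0.4, 0.0, -0.3]
gripper_width: 0.0006
gripper_force: 0.0
```

Emit:
drive_tool([
  [[-1, 0.44, 0.9, -0.3, 0], [-1, 0.44, 0.9, -0.3, 0], [-1, 0.44, 0.9, -0.3, 0], [-1, 0.44, 0.9, -0.3, 0]],
])

```text
time_s: 13.3
tcp_pos: [0.5671, -0.4475, 0.313]
eef_rot: [-180.0, 0.1, -26.2]
contact_force: [0.2, -0.6, -0.1]
gripper_width: 0.0001
gripper_force: 0.0
```

```bash
python3 look.py 4; python3 - <<'E'
from h import *
# pin axis from the collar/start, predicted tip pixel vs height in both views
a=onz("top",(393.8,198.9),.152)
for h in(.15,.16,.17,.18,.185): print(h,px("top",[a[0],a[1],h]).round(1),px("side",[a[0],a[1],h]).round(1))
for k in("0","3","4"):
    im=cv2.imread(f"pics/{'top0' if k=='0' else 't'+k}.png")[185:215,380:412].astype(int)
    m=((im[...,2]-im[...,0])>50); y,x=np.nonzero(m); print(k,len(x),x.mean()+380,y.mean()+185,y.min()+185,y.max()+185)
E
```

```text
0.15 [393.6 199.1] [384.  212.9]
0.16 [394.5 198.2] [384.4 208.8]
0.17 [395.5 197.4] [384.8 204.5]
0.18 [396.4 196.5] [385.2 200.2]
0.185 [396.9 196.1] [385.4 198.1]
0 16 393.5 198.5 197 200
3 27 394.85185185185185 197.22222222222223 195 200
4 24 396.3333333333333 195.875 194 198
```

View pics/c4.png

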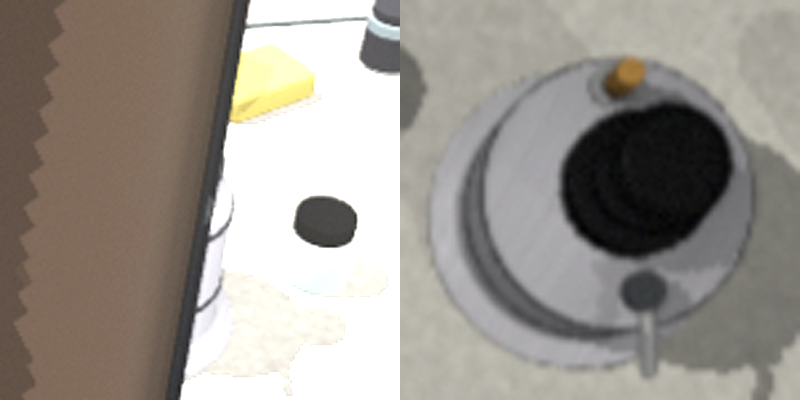

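The pot hasn't moved. The pin tip at top crop (631,68), image (397,195), matches a height of about 0.185, with a dark ring at its foot at crop (612,92). The arm hides the pin in the side view. I'll add one stroke in passing, which does no harm, and check the band from the other side.

Emit:
drive_tool([
  [[-1, -0.44, -0.9, 0, 0], [-1, -0.44, -0.9, 0, 0], [-1, -0.44, -0.9, 0, 0]],
])

```text
time_s: 13.78
tcp_pos: [0.5677, -0.3235, 0.3156]
eef_rot: [-179.9, -0.1, -25.8]
contact_force: [0.2, -0.6, 0.2]
gripper_width: 0.0003
gripper_force: 0.0
```

Emit:
drive_tool([
  [[-1, -0.44, -0.9, 0, 0], [-1, -0.44, -0.9, 0, 0], [-1, -0.44, -0.9, 0, 0]],
])

```text
time_s: 14.15
tcp_pos: [0.5677, -0.2043, 0.315]
eef_rot: [-179.9, -0.0, -25.9]
contact_force: [0.5, -0.8, -1.3]
gripper_width: 0.0004
gripper_force: 0.0
```

Emit:
drive_tool([
  [[-1, -0.44, -0.9, 0.3, 0], [-1, -0.44, -0.9, 0.3, 0], [-1, -0.44, -0.9, 0.3, 0], [-1, -0.44, -0.9, 0.3, 0]],
])

```text
time_s: 14.65
tcp_pos: [0.568, -0.0879, 0.2786]
eef_rot: [180.0, -0.0, -26.1]
contact_force: [0.0, -0.2, 0.3]
gripper_width: 0.0006
gripper_force: 0.0
```

Emit:
drive_tool([
  [[-1, 0, 0, 0.17, 0], [-1, -0.005, 0, 0.26, 0], [-1, -0.011, -0.001, 0.36, 0], [-1, -0.018, -0.001, 0.45, 0], [-1, -0.018, -0.001, 0.452, 0]],
])

```text
time_s: 15.28
tcp_pos: [0.5687, -0.0889, 0.2276]
eef_rot: [-179.9, -0.4, -26.2]
contact_force: [0.8, -2.5, 13.7]
gripper_width: 0.0003
gripper_force: 6.5
```

Emit:
drive_tool([
  [[-1, 0, 0, 0, 0], [-1, 0.005, 0, -0.15, 0], [-1, 0.016, 0.001, -0.32, 0], [-1, 0.018, 0.001, -0.6, 0], [-1, 0.018, 0.001, -0.65, 0]],
])

```text
time_s: 15.9
tcp_pos: [0.5688, -0.0892, 0.3048]
eef_rot: [-179.9, -0.2, -26.3]
contact_force: [0.3, 0.1, 0.3]
gripper_width: 0.0002
gripper_force: 0.0
```

Emit:
drive_tool([
  [[-1, -0.9, -0.84, -0.1, 0], [-1, -0.9, -0.84, -0.1, 0], [-1, -0.9, -0.84, -0.1, 0]],
])

```text
time_s: 16.27
tcp_pos: [0.5144, 0.0515, 0.3143]
eef_rot: [-180.0, 0.0, -26.1]
contact_force: [0.3, 0.0, 0.1]
gripper_width: 0.0005
gripper_force: 0.0
```

Emit:
drive_tool([
  [[-1, -0.9, -0.84, 0, 0], [-1, -0.9, -0.84, 0, 0], [-1, -0.9, -0.84, 0, 0]],
])

```text
time_s: 16.65
tcp_pos: [0.4619, 0.1899, 0.3138]
eef_rot: [180.0, 0.0, -26.1]
contact_force: [-0.1, -1.3, 0.4]
gripper_width: 0.0009
gripper_force: 0.0
```

Emit:
drive_tool([
  [[-1, -0.9, -0.84, 0, 0], [-1, -0.9, -0.84, 0, 0], [-1, -0.9, -0.84, 0, 0]],
])

```text
time_s: 17.02
tcp_pos: [0.4096, 0.3282, 0.3135]
eef_rot: [179.9, 0.0, -26.1]
contact_force: [0.7, 0.1, 0.2]
gripper_width: 0.0005
gripper_force: 0.0
```

Emit:
drive_tool([
  [[-1, -0.9, -0.84, 0, 0], [-1, -0.9, -0.84, 0, 0], [-1, -0.9, -0.84, 0, 0], [-1, -0.9, -0.84, 0, 0]],
])

```text
time_s: 17.52
tcp_pos: [0.3579, 0.4649, 0.313]
eef_rot: [179.9, -0.0, -26.1]
contact_force: [-0.7, -0.3, 0.4]
gripper_width: 0.0005
gripper_force: 0.0
```

```bash
python3 look.py 5; python3 - <<'E'
from h import *
a=cv2.resize(cv2.imread("pics/s5.png")[175:235,360:420],(400,400),interpolation=2);b=cv2.resize(cv2.imread("pics/t5.png")[185:215,380:410],(400,400),interpolation=2)
cv2.imwrite("pics/z5.png",np.clip(np.hstack([a,b])*1.5,0,255).astype(np.uint8))
im=cv2.imread("pics/t5.png")[185:215,380:412].astype(int)
m=((im[...,2]-im[...,0])>50); y,x=np.nonzero(m); print(len(x),x.mean()+380,y.mean()+185)
# shift of scene vs start, per region
for n,A,B in(("side","side0","s5"),("top","top0","t5")):
    d=np.abs(cv2.imread(f"pics/{A}.png").astype(int)-cv2.imread(f"pics/{B}.png")).max(2)
    print(n,(d[160:320,290:480]>40).sum())
E
```

```text
24 396.3333333333333 195.875
side 27023
top 17
```

View pics/z5.png

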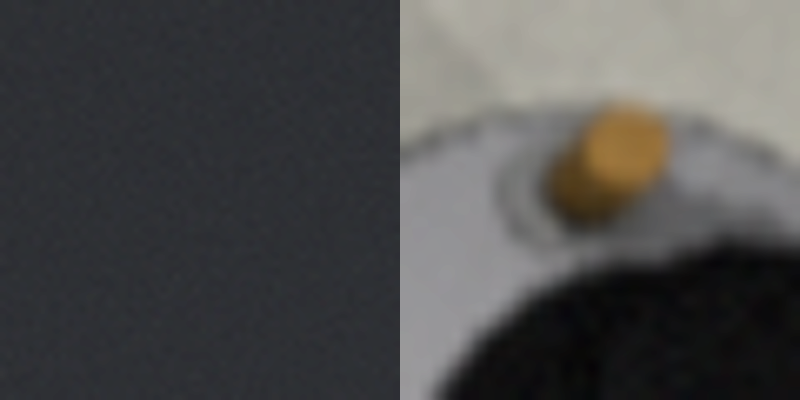

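View pics/s5.png

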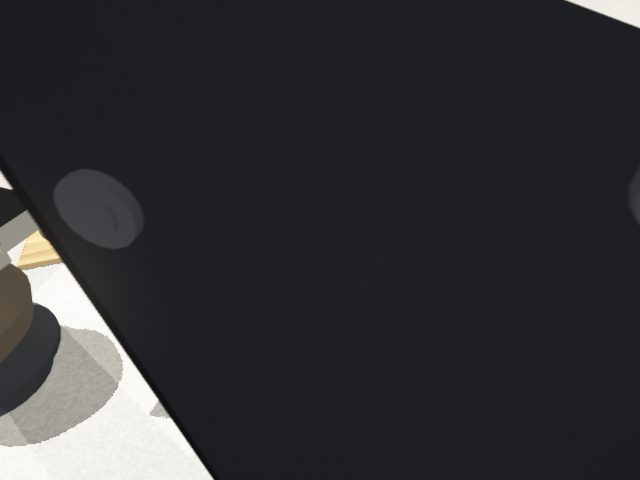

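The top view shows the pin at the same pixel after stroke 6 as after stroke 5, so it is at its end. Only 17 pixels differ from the start, which means nothing else has moved. The arm covers the side view, so I'll move one step on and look at the band.

Emit:
drive_tool([
  [[-1, -0.55, -0.95, 0, 0], [-1, -0.55, -0.95, 0, 0], [-1, -0.55, -0.95, 0, 0], [-1, -0.55, -0.95, 0, 0], [-1, -0.55, -0.95, 0, 0]],
])

```text
time_s: 18.25
tcp_pos: [0.3498, 0.5945, 0.315]
eef_rot: [-180.0, 0.0, -26.2]
contact_force: [0.6, 0.3, 0.1]
gripper_width: 0.0002
gripper_force: 0.0
```

```bash
python3 look.py 6; python3 - <<'E'
from h import *
a=cv2.resize(cv2.imread("pics/s6.png")[150:310,300:480],(450,400),interpolation=2);b=cv2.resize(cv2.imread("pics/s6.png")[190:220,370:396],(347,400),interpolation=2)
cv2.imwrite("pics/z6.png",np.clip(np.hstack([a,b])*1.5,0,255).astype(np.uint8))
d=np.abs(cv2.imread("pics/side0.png").astype(int)-cv2.imread("pics/s6.png")).max(2);print((d[160:330,290:480]>40).sum())
E
```

```text
38
```

View pics/z6.png

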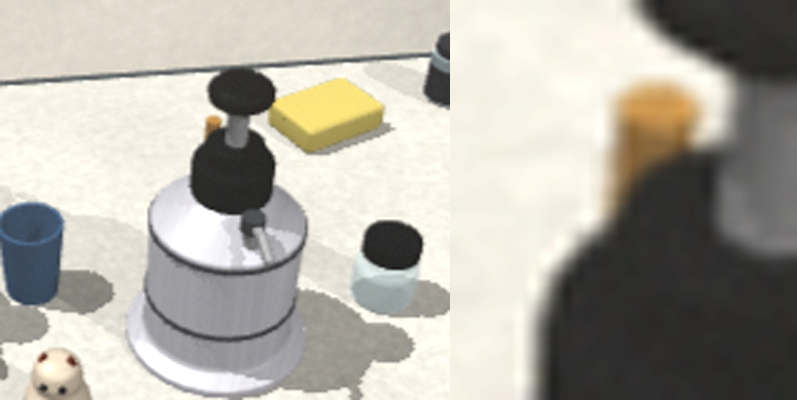

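The side view shows the pin tip at (385.8,197.3), against (385.4,198.1) predicted for a height of 0.185 m, so it is fully out. The band itself is behind the pump body. The plunger is up, and the pot, cup, owl and jar are unmoved.

```bash
python3 -c "
from plant import job
print(job.close_job())"
```

```text
the job is handed in; nothing more can be done
None
```

I pumped the right-most pot six full strokes and handed the job in at about 18 s. The pin's tip measures about 185 mm high (fully out) and did not rise on the last stroke, though I never saw the black band itself, which the pump body hides; the plunger is up, and before/after images show nothing else moved.

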